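Third hand for a pantry drawer front

TASK

I am fitting the loose green drawer front (the one with the brass pull) to the open plywood drawer unit. Hold the front upright against the drawer box, clear of the worktop, pull facing out, centred across the box and with its lower edge level with the box's underside, so that the drawer is shut and pressed with a steady push of about 12 N, which sinks the sprung rails roughly half way; never shove it hard. Finish while still gripping and pressing it there, so that I can drive the screws from inside, and leave the bowl, jar and screwdriver alone.

Things in the scene. Friction and masses are not known exactly. Their poses are not given: they have to be found in the camera images.
- front: Loose dark green wooden drawer front standing upright on the worktop: 20 mm thick (x), 160 mm wide (y), 110 mm tall (z), 0.2 to 0.4 kg. Origin: centre of its underside. -x is the outer face, with the brass pull; +x the plain back face (10 mm from the origin), to go against the drawer box. The top 50 mm is bare on both faces and can be pinched from above.
- front_pull (a point): Middle of the brass bar pull on the outer face of the front: a bar 8 mm thick and 90 mm long across the panel, 36 mm out from the panel's mid-plane (-x), 45 mm above its lower edge.
- carcass: Plywood drawer unit without its top, fixed to the worktop: 240 mm deep (x), 200 mm wide (y), 130 mm tall, walls 15 mm, open above and in front. Origin: centre of its underside; its front faces its own -x, the drawer shuts towards its own +x. Its front edges are at x = -120 mm.
- drawer: Pale open-topped wooden drawer box, 200 mm deep, 150 wide, 65 tall, without a front. Origin: centre of its front face's lower edge, 30 mm above the worktop; axes as carcass, box from x = 0 to +200 mm. Slides along x (1.5 N friction), starts 35 to 80 mm out. Run home, its face is at carcass x = -144 mm, 24 mm proud of the front edges; pressed further it takes the sprung rails along.
- rails (a joint): How far the sprung rails that carry the drawer are sunk into the unit, in m: 0 at rest, growing to 0.022 at their hard stop. They move only after the drawer has run home. Push needed: 4 N to start, then 0.8 N per mm, so 0.010 is 12 N and the hard stop comes at 21.6 N.
- bowl: Bystander: cream bowl, 130 mm across, 60 mm tall, on the worktop to one side (the front stands on the other). Origin: centre of its underside.
- jar: Bystander: amber jar with a brass lid, 68 mm across, 120 mm tall. Origin: centre of its underside.
- screwdriver: Bystander: screwdriver lying on the worktop beside the drawer unit, along its own x, about 200 mm long.
Things that resemble listed ones, but are neither listed nor needed, are in the scene too. Of the things that look like the front, the smallest one is meant.

How it is judged:
By the outcome, as a careful person would: the job done as asked, in the order asked, and still so for the second after the job is handed in, while the arm keeps its last pose, push and grip.
It also fails if it takes over 45 s, if anything falls off the work surface, if the arm or the gripper's body presses on something with over 40 N, if the wrist force passes 120 N, or if a joint passes its speed limit or range.

ROBOT

A 6-joint arm with a two-finger parallel gripper is mounted at the origin on the work surface. World frame = base frame: x ahead of the robot, y to its left, z up, the work surface at z = 0. Lengths are in m, angles in rad, forces in N, time in s.
With the tool pointing down it reaches from about 0.35 to 0.975 m from the base axis. Payload 17.4 kg.
Tool frame: the origin (TCP) lies midway between the tips of the shut fingers; the grasp point (between the pads) lies bot.grasp_offset behind it (bot.grasp_offset is the distance from the TCP to the grasp point, in m); z points along the fingers, y is the direction in which the jaws open and shut (so a half turn about z gives the same grasp; the last joint's range is limited). The gripper opens to 85 mm and grips with 20 to 120 N. Pads are 22 mm wide; open, the fingers measure 114 mm over their backs; the gripper's body (76 mm by 85 mm) begins 54 mm behind the grasp point. The pads swing forward as they close: fully open they stand 13 mm farther back than shut.
Start: joints at [-1.184, 0.116, 1.442, -0, 1.584, -0.038], TCP at [0.278, -0.615, 0.231] pointing down, gripper open.
Joint ranges: [-2.83, 2.83], [-0.83, 2.19], [0.07, 2.5], [-1.14, 4.28], [0.01, 3], [-2.97, 2.97]. Speed limits (rad/s): [1.89, 1.89, 2.22, 3.14, 3.14, 3.14].

INTERFACE

Orientations are given as a unit quaternion [w, x, y, z].
In Python, from rig import bot gives the robot as it stands. Calls block until the motion is done:
- bot.reach(position, orientation): joint-space move of the TCP to a pose.
- bot.move_straight(position, ori=None, feed=0.15): straight line of the TCP; ori=None keeps the orientation; feed is the mean speed in m/s.
- bot.goto_joints(angles): joint-space move.
- bot.command_gripper(opening, squeeze=None): finger opening in m; squeeze is the grip in N (None keeps the last); returns when the fingers have stopped.
- bot.dwell(seconds).
- bot.inverse_kinematics(position, orientation): joint angles nearest the present ones, or None.
- bot.observe(): the state.
- bot.capture(name): name is "scene" or "top" or "wrist"; returns the picture (400x640x3 uint8, red, green, blue); there is no depth.
- bot.calibration(name): a dict with "intrinsics" (3x3 intrinsics, pixels), "k1" (the pictures are not rectified: a ray, as slopes to the right and down, at radius r is drawn at 1 + k1 r^2 times it, then the intrinsics apply), "camera_from_world" (4x4, takes a point from world to camera coordinates); the wrist camera has in their place "hand_eye" (4x4, takes a point from camera to tool coordinates, whose origin is the TCP and whose axes are the flange's). Camera axes: x right, y down, z forward; pixel columns grow to the right and rows downward; lengths in m; the calibration is good to about 2 mm. A picture is of the moment at which its call begins: read the wrist's pose just before it. calibration takes no time and is no camera call.
A pose or a line that the arm cannot do raises bot.IKError and nothing moves.
- bot.close_job(): hands the job in, once; it reports no verdict.
Trained networks look in the newest picture that a camera, given by its name, has taken for a name from the list of things; names that differ only in an ending like _2 or _b are one class to them, and where a whole thing is asked for, a point or a joint stands for the part that bears it (a point fixed in the world has none). Each returns a list of dicts, best first, with "p" (0 to 1); they miss things now and then, are a little off and sometimes report something else, mostly with a low value. They report only what shows in the picture. A call takes as long as a camera call. They do not tell look-alikes from the thing itself.
- bot.silhouettes(camera, name): "pixels" (400x640 bool, what is visible of it) and "box" ([left, top, width, height] in pixels, round what is visible of it).
The state is a dict: "time": time; "joint_pos": joint angles; "dq": joint speeds; "joint_torque": joint torques, N m; "tool_pos": TCP position; "tcp_rot": TCP orientation; "wrist_force": force on the tool from outside, world axes, zero at the start; "torque": the same for the moment, N m; "width": finger opening in m.
Only numpy, scipy, OpenCV 4.12 (cv2) and the standard library are available. Lean on these libraries where they do the work, as an engineer would, in place of code of your own. Each camera call takes 0.05 s, during which the arm holds its last target. There are 200 camera calls.

## Working session

There is one attempt and no reset: what is moved stays moved. The work goes in short steps, each a Python script; the robot and the scene stay as the last script left them, time stands still between calls to the robot, and variables do not carry over. Pictures are saved under pics/ and viewed, on a budget of 10 in all, crops included, one or two more only if the job needs it, and the job is handed in when it is done.

```bash
ls; mkdir -p pics; python3 - <<'E'
from rig import bot
import cv2,numpy as np
np.set_printoptions(precision=4,suppress=True)
s=bot.observe(); print(s, bot.grasp_offset)
for c in ("scene","top"):
    im=bot.capture(c); cv2.imwrite(f"pics/{c}0.png",im[:,:,::-1])
    k=bot.calibration(c); print(c,k)
    for n in ("front","front_pull","carcass","drawer","bowl","jar","screwdriver"):
        print(n,[(round(d["p"],2),d["box"]) for d in bot.silhouettes(c,n)])
a=cv2.imread("pics/scene0.png");b=cv2.imread("pics/top0.png")
print(bot.calibration("wrist"))
E
```

```text
pics
{'time': 0.0, 'joint_pos': array([-1.1838,  0.1165,  1.4423,  0.    ,  1.584 , -0.0378]), 'dq': array([-0.0005, -0.0003,  0.0013, -0.0012,  0.0011, -0.0003]), 'joint_torque': array([ -0.0029, -73.1991, -63.2512,  -0.0003,   0.006 ,   0.    ]), 'tool_pos': array([ 0.2781, -0.6148,  0.2305]), 'tcp_rot': array([-0.0006,  0.9775,  0.2108, -0.0001]), 'wrist_force': array([-0.1768, -0.7356, -0.0329]), 'torque': array([-0.0011,  0.0108,  0.0142]), 'width': 0.08536663444067204} 0.0187
scene {'intrinsics': array([[392.1955,   0.    , 322.5005],
       [  0.    , 392.1955, 201.2429],
       [  0.    ,   0.    ,   1.    ]]), 'k1': -0.07243764781416566, 'camera_from_world': array([[-0.1202,  0.9926, -0.0174, -0.0149],
       [ 0.6479,  0.0651, -0.759 , -0.3089],
       [-0.7522, -0.1025, -0.6509,  1.4895],
       [ 0.    ,  0.    ,  0.    ,  1.    ]])}
front [(0.77, [411.6, 106.7, 56.1, 62.0]), (0.65, [447.4, 167.9, 110.0, 69.3]), (0.62, [373.0, 167.5, 60.1, 37.8])]
front_pull [(0.95, [373.0, 167.6, 60.8, 35.6]), (0.94, [448.7, 167.9, 107.3, 68.2]), (0.78, [410.6, 106.2, 57.6, 63.5]), (0.68
[... 842 characters left out ...]
 73.3, 75.0]), (0.68, [112.2, 192.2, 95.3, 36.9]), (0.57, [450.5, 169.8, 38.3, 27.0])]
carcass [(0.59, [307.9, 70.6, 80.2, 119.4])]
drawer [(0.84, [313.5, 114.0, 61.9, 76.9])]
bowl [(0.71, [425.5, 213.0, 42.1, 43.0]), (0.63, [232.0, 151.9, 12.9, 56.1])]
jar [(0.83, [451.6, 169.1, 37.4, 27.4])]
screwdriver [(0.91, [231.5, 149.3, 11.4, 62.6])]
{'intrinsics': array([[287.1504,   0.    , 316.3389],
       [  0.    , 287.1504, 199.8747],
       [  0.    ,   0.    ,   1.    ]]), 'k1': -0.042325406590102546, 'hand_eye': array([[-0.0006, -0.9528, -0.3037,  0.0784],
       [ 1.    , -0.0009,  0.0008,  0.0022],
       [-0.001 , -0.3037,  0.9528, -0.1408],
       [ 0.    ,  0.    ,  0.    ,  1.    ]])}
```

View pics/scene0.png

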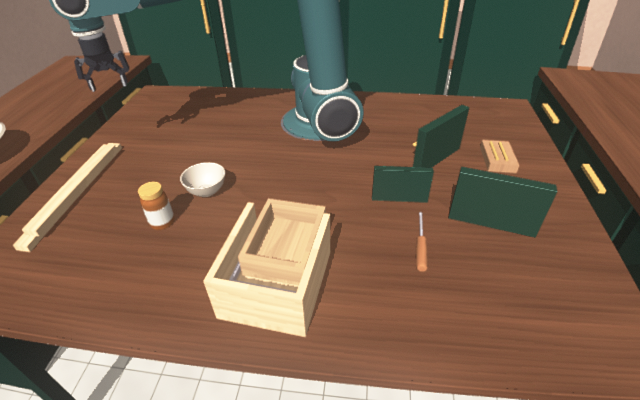

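View pics/top0.png

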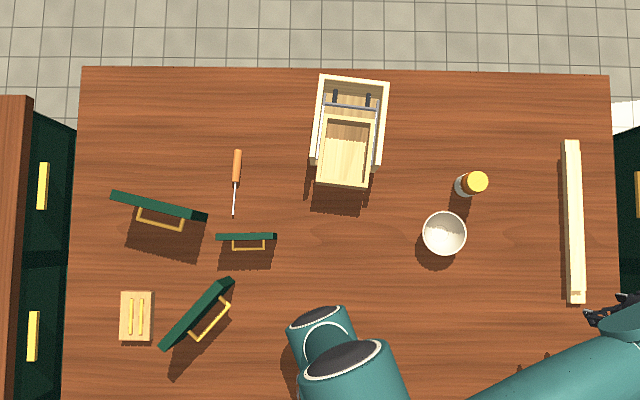

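The green fronts, as pixels in the top view: (158,207), (197,314) and (247,240). The first two are about 100 px wide, roughly 0.25 m. The one at (247,240) is about 60 px, which matches 160 mm, so it is the smallest and the one meant. Next I'll get coarse positions and an enlarged crop.

```bash
cat > h.py <<'E'
import numpy as np,cv2
from scipy.spatial.transform import Rotation as R
np.set_printoptions(precision=4,suppress=True)
def q2R(q): return R.from_quat([q[1],q[2],q[3],q[0]]).as_matrix()
def cam(bot,name,s=None):
    """K,k1,T(cam<-world)"""
    k=bot.calibration(name)
    if name=="wrist":
        W=np.eye(4);W[:3,:3]=q2R(s["tcp_rot"]);W[:3,3]=s["tool_pos"]
        T=np.linalg.inv(W@k["hand_eye"])
    else: T=k["camera_from_world"]
    return np.array(k["intrinsics"]),k["k1"],np.array(T)
def proj(c,P):
    K,k1,T=c;P=np.atleast_2d(P)@T[:3,:3].T+T[:3,3];u=P[:,:2]/P[:,2:]
    u=u*(1+k1*(u**2).sum(1,keepdims=True));return u@K[:2,:2].T+K[:2,2]
def back(c,px,z):
    K,k1,T=c;d=(np.atleast_2d(px)-K[:2,2])/np.diag(K)[:2];u=d.copy()
    for _ in range(10):u=d/(1+k1*(u**2).sum(1,keepdims=True))
    r=np.c_[u,np.ones(len(u))]@T[:3,:3];o=-T[:3,:3].T@T[:3,3]
    return o+r*((z-o[2])/r[:,2])[:,None]
def down(yaw):
    "tool down, tool x at world angle yaw; jaws (tool y) at yaw-90deg"
    q=(R.from_euler('z',yaw)*R.from_euler('x',np.pi)).as_quat();return np.array([q[3],*q[:3]])
E
python3 - <<'E'
from h import *
from rig import bot
c=cam(bot,"top")
print("greens top edges z=.11",back(c,[[217,235],[276,235],[247,235]],.11)[:,:2])
print("carcass rim corners",back(c,[[321,74],[389,82],[379,166],[310,162]],.13)[:,:2])
print("drawer front corners",back(c,[[315,184],[369,188]],.095)[:,:2])
print("bowl,jar",back(c,[[444,233]],.05),back(c,[[473,182]],.12))
im=cv2.imread("pics/top0.png")
cr=cv2.resize(im[60:270,205:395],None,fx=4,fy=4,interpolation=cv2.INTER_CUBIC)[:,:760]
a=cv2.resize(im[215:265,205:305],None,fx=6,fy=6,interpolation=cv2.INTER_CUBIC)
b=cv2.resize(im[65:200,300:400],None,fx=4.4,fy=4.4,interpolation=cv2.INTER_CUBIC)
print(a.shape,b.shape)
o=np.zeros((600,800,3),np.uint8);o[:300,:600]=a;cv2.imwrite("pics/crop1.png",a)
E
```

```text
greens top edges z=.11 [[0.4397 0.3661]
 [0.442  0.2022]
 [0.4409 0.2827]]
carcass rim corners [[ 0.8984  0.0834]
 [ 0.8782 -0.1097]
 [ 0.6364 -0.0811]
 [ 0.6448  0.1105]]
drawer front corners [[ 0.5884  0.0962]
 [ 0.5791 -0.0577]]
bowl,jar [[ 0.4549 -0.2846  0.05  ]] [[ 0.597  -0.3471  0.12  ]]
(300, 600, 3) (594, 440, 3)
```

View pics/crop1.png

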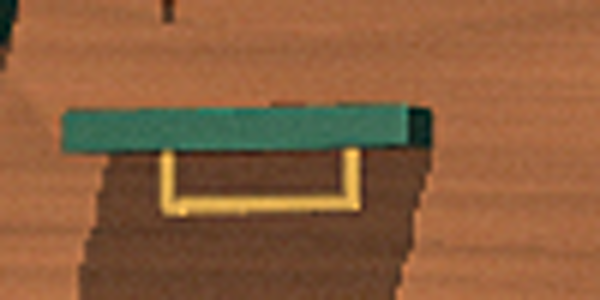

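The crop shows the small green front: top face from (62,110) to (407,107) in the 6x crop, pull below it facing the robot. 57 px matches 160 mm, so this is the one. Now close wrist views of the drawer unit and of the front.

```bash
python3 - <<'E'
from h import *
from rig import bot
import pickle
S={}
for n,p in (("car",(.62,.0,.33)),("front",(.44,.277,.30))):
    bot.reach(p,down(np.pi/2)); bot.dwell(.2)
    s=bot.observe();im=bot.capture("wrist");cv2.imwrite(f"pics/w_{n}.png",im[:,:,::-1]);S[n]=s
    print(n,s["time"],s["tool_pos"],s["wrist_force"],s["torque"],s["joint_pos"])
pickle.dump(S,open("S.pkl","wb"))
a=cv2.imread("pics/w_car.png");b=cv2.imread("pics/w_front.png")
E
```

```text
car 3.5167 [ 0.62   -0.0005  0.3299] [-0.3333  0.4024  1.0215] [-0.0024 -0.0385  0.0104] [-0.0419 -0.0124  1.417  -0.      1.7371 -0.0411]
front 5.025 [0.4406 0.2764 0.2999] [-0.155   0.6314 -0.4747] [-0.0131 -0.0202 -0.0132] [ 0.5112 -0.2327  1.6655 -0.0001  1.709   0.5125]
```

View pics/w_car.png

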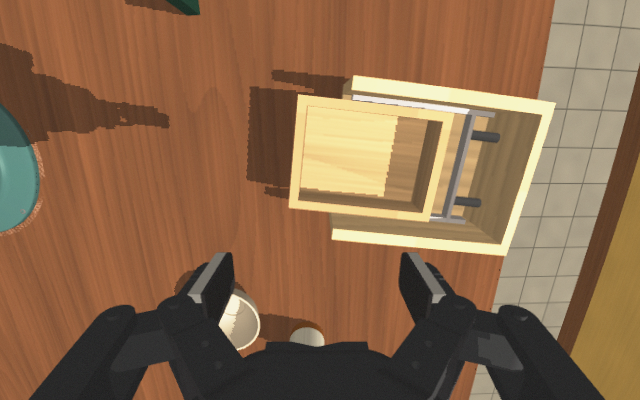

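View pics/w_front.png

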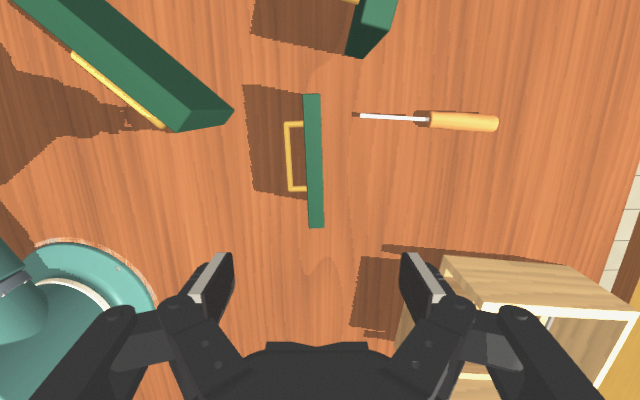

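The first wrist view shows the carcass rim's outer corners at about (353,76), (554,102), (504,255) and (332,240), and the drawer's face edge from (299,95) to (290,207). The second shows the front's top face with corners (303,94), (320,94), (324,227) and (309,228), with the pull on the robot side. Next I'll fit the poses to these.

```bash
cat > fit.py <<'E'
from h import *
from rig import bot
from scipy.optimize import least_squares
import pickle
S=pickle.load(open("S.pkl","rb"))
def sub(img,pts):
    g=cv2.cvtColor(img,cv2.COLOR_BGR2GRAY)
    return cv2.cornerSubPix(g,np.float32(pts).reshape(-1,1,2),(4,4),(-1,-1),(3,50,.01)).reshape(-1,2)
def fit(c,px,L,z,p0):
    L=np.array(L,float)
    def W(p):
        C,s_=np.cos(p[2]),np.sin(p[2]);xy=L@np.array([[C,s_],[-s_,C]])+p[:2]
        return np.c_[xy,np.full(len(L),z)]
    r=least_squares(lambda p:(proj(c,W(p))-px).ravel(),p0)
    return r.x,r.fun.reshape(-1,2)
E
python3 - <<'E'
from fit import *
ic,if_,it=[cv2.imread(f"pics/{n}.png") for n in ("w_car","w_front","top0")]
cc,cf,ct=cam(bot,"wrist",S["car"]),cam(bot,"wrist",S["front"]),cam(bot,"top")
RC=[[-.12,.1],[.12,.1],[.12,-.1],[-.12,-.1]]
for nm,c,im,px,L,z,p0 in (
 ("carcass w",cc,ic,[[353,76],[554,102],[504,255],[332,240]],RC,.13,(.76,0,-.1)),
 ("carcass t",ct,it,[[310,162],[321,74],[389,82],[379,166]],RC,.13,(.76,0,-.1)),
 ("drawer w",cc,ic,[[299,95],[290,207],[448,113],[430,220]],[[0,.075],[0,-.075],[.2,.075],[.2,-.075]],.095,(.58,0,-.1)),
 ("front w",cf,if_,[[303,94],[320,94],[324,227],[309,228]],[[-.01,.08],[.01,.08],[.01,-.08],[-.01,-.08]],.11,(.44,.28,0)),
 ("front t",ct,it,[[215.3,233.7],[215.5,240.3],[272.8,232.8],[272.8,239.5]],[[.01,.08],[-.01,.08],[.01,-.08],[-.01,-.08]],.11,(.44,.28,0))):
    for q in (np.float32(px),sub(im,px)):
        p,r=fit(c,q,L,z,p0);print(nm,p,"res",r.ravel().round(1))
E
```

```text
carcass w [ 0.7699 -0.0017 -0.1046] res [-1.1 -0.4  1.3  0.3  1.6  0.7 -1.4  0.1]
carcass w [ 0.7703 -0.0013 -0.1114] res [-0.  -0.2  0.1 -0.1  0.5  0.3 -0.6  0.2]
carcass t [ 0.7643  0.0008 -0.0969] res [-0.5 -3.5 -1.9  1.7  0.2  1.4  2.1  0.5]
carcass t [ 0.7663  0.0009 -0.0876] res [-0.1 -3.8 -0.7  2.6 -0.6  0.7  1.5  0.6]
drawer w [ 0.5896  0.0171 -0.0955] res [-3.  -0.2 -1.9  1.8  5.7 -1.5 -0.9  1.2]
drawer w [ 0.5885  0.0177 -0.0976] res [-2.3  0.7 -1.1  0.8  5.  -1.7 -1.7  1. ]
front w [0.4397 0.2885 0.0327] res [-0.7 -0.7  0.7 -1.3  0.5  1.6 -0.5  1.1]
front w [0.4393 0.2888 0.0336] res [ 0.1 -0.2 -0.1 -1.1  0.5  1.2 -0.5  0.5]
front t [0.4364 0.2907 0.0288] res [ 0.  -0.3 -0.2  0.3  0.1 -0.3  0.1  0.3]
front t [0.4372 0.2878 0.0297] res [ 1.6 -0.1  1.7  0.2 -0.9  0.2 -2.3 -0.3]
```

```bash
python3 - <<'E'
from h import *
from rig import bot
x,y,w=.4394,.2887,.0335; q=down(np.pi/2+w)
bot.move_straight((x,y,.18),q,feed=.2)
bot.move_straight((x,y,.074),q,feed=.1)
print("pre",bot.observe()["tool_pos"],bot.observe()["wrist_force"])
print(bot.command_gripper(0.0,60)); s=bot.observe();print("grip",s["width"],s["tool_pos"],s["wrist_force"])
bot.move_straight((x,y,.154),q,feed=.12); bot.dwell(.2)
s=bot.observe();print("lift",s["time"],s["width"],s["tool_pos"],s["wrist_force"],s["torque"])
# pre-insert pose: 40 mm in front of the drawer face
C=np.array([.7703,-.0013]);a=-.1114;ux=np.array([np.cos(a),np.sin(a)])
p=C+ux*(-.183-.010-.040); q2=down(np.pi/2+a)
bot.move_straight((*p,.154),q2,feed=.15)
bot.move_straight((*p,.104),q2,feed=.1); bot.dwell(.3)
s=bot.observe();print("pre-insert",s["time"],s["width"],s["tool_pos"],s["wrist_force"],s["torque"])
im=bot.capture("wrist");cv2.imwrite("pics/w_held.png",im[:,:,::-1])
import pickle;S=pickle.load(open("S.pkl","rb"));S["held"]=s;pickle.dump(S,open("S.pkl","wb"))
im=bot.capture("scene");cv2.imwrite("pics/s_held.png",im[:,:,::-1])
E
```

```text
pre [0.4397 0.2889 0.0747] [-0.2074  0.6739  0.3366]
False
grip 0.019107153778315317 [0.4394 0.2887 0.0741] [-0.9475 -1.0682  2.318 ]
lift 8.6583 0.01949268854575082 [0.4392 0.2886 0.1532] [ 0.1509 -0.9376 -1.4729] [-0.0377 -0.021   0.0401]
pre-insert 11.6417 0.019147866074461173 [0.5389 0.0246 0.1045] [ 0.9067  0.7258 -2.7792] [-0.021   0.0169  0.0253]
```

View pics/w_held.png

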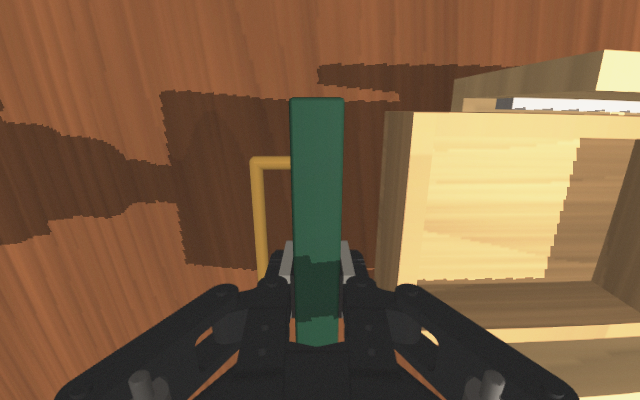

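The front is held upright. Its left end spans (290,98) to (344,98), and the drawer's top front-left corner is at about (412,112). Next I'll compare the two laterally in this one picture.

```bash
python3 - <<'E'
from fit import *
im=cv2.imread("pics/w_held.png");c=cam(bot,"wrist",S["held"])
C=np.array([.7703,-.0013]);a=-.1114;ux=np.array([np.cos(a),np.sin(a)]);uy=np.array([-ux[1],ux[0]])
f=lambda P:np.c_[(P[:,:2]-C)@ux,(P[:,:2]-C)@uy]
pts=sub(im,[[291,98],[343,98],[412,113],[385,111]]);print(pts)
print("panel corners",f(back(c,pts[:2],.140)),"manual",f(back(c,[[291,98],[343,98]],.14)))
print("panel edge bases yaw", f(back(c,[[290,110],[290.5,230],[343,110],[341,230]],.14)))
print("drawer top corner",f(back(c,pts[2:3],.095)),"bottom",f(back(c,pts[3:4],.03)), f(back(c,[[403,280]],.095)))
s=S["held"];print("tcp",f(s["tool_pos"][None]), q2R(s["tcp_rot"]))
g=cv2.cvtColor(im,6);print(g[90:106,317], g[104:120,430], g[160,285:296],g[160,338:349],g[230,285:296],g[230,335:349])
E
```

```text
[[288.1794  99.7743]
 [345.008  101.6908]
 [413.615  111.4792]
 [384.8023 110.4174]]
panel corners [[-0.241   0.0791]
 [-0.2212  0.0785]] manual [[-0.24    0.0797]
 [-0.2219  0.0797]]
panel edge bases yaw [[-0.2404  0.0757]
 [-0.2415  0.03  ]
 [-0.2218  0.0757]
 [-0.2214  0.0299]]
drawer top corner [[-0.182   0.0749]] bottom [[-0.1816  0.075 ]] [[-0.1784 -0.0231]]
tcp [[-0.2328  0.    ]] [[ 0.1112  0.9938  0.0008]
 [ 0.9938 -0.1112 -0.    ]
 [ 0.0001  0.0008 -1.    ]]
[92 94 94 94 93 91 91 57 65 68 73 81 79 80 82 79] [ 68  67  65  65  66  64  66  83 180 218 222 222 222 223 222 222] [144 144 142 143 137  85  54  59  73  80  76] [80 81 79 78 73 62 66 64 66 64 64] [69 65 65 65 66 66 63 52 49 63 71] [80 80 79 79 75 74 60 66 64 67 68 65 64 66]
```

```bash
python3 - <<'E'
from fit import *
C=np.array([.7703,-.0013]);a=-.1114;ux=np.array([np.cos(a),np.sin(a)]);uy=np.array([-ux[1],ux[0]])
f=lambda P:np.c_[(P[:,:2]-C)@ux,(P[:,:2]-C)@uy]
def edge(n,st,rows,c0,c1,z,sgn=1):
    g=cv2.GaussianBlur(cv2.cvtColor(cv2.imread(f"pics/{n}.png"),6).astype(float),(0,0),1)
    d=sgn*np.gradient(g,axis=1);c=cam(bot,"wrist",S[st])
    px=[]
    for r in rows:
        j=c0+np.argmax(d[r,c0:c1]);A,B,D=d[r,j-1:j+2];px.append((j+.5*(A-D)/(A-2*B+D),r))
    P=f(back(c,px,z));m=np.polyfit(P[:,1],P[:,0],1);print(n,"cols",px[0],px[-1],"dx/dy",m,"rms",np.std(P[:,0]-np.polyval(m,P[:,1])))
edge("w_held","held",range(120,270,3),395,425,.095)
edge("w_car","car",range(102,203,2),284,306,.095)
edge("w_held","held",range(105,150,2),280,300,.14,-1)
edge("w_held","held",range(105,235,2),333,350,.14,-1)
E
```

```text
w_held cols (np.float64(412.5793419275811), 120) (np.float64(398.6864538573468), 267) dx/dy [-0.0027 -0.182 ] rms 2.8711381733564087e-05
w_car cols (np.float64(296.64378725172753), 102) (np.float64(288.2997075853633), 202) dx/dy [-0.0022 -0.1809] rms 6.328347976771573e-05
w_held cols (np.float64(287.5416955198858), 105) (np.float64(288.87044421291245), 149) dx/dy [-0.0038 -0.2409] rms 3.262177127069226e-05
w_held cols (np.float64(342.8738930974571), 105) (np.float64(340.2039317479142), 233) dx/dy [ 0.0004 -0.2218] rms 8.861628818872117e-05
```

Yaw agrees within 0.3° and centring within about 1 mm. Pressing in slowly now, using the force as feedback.

```bash
cat > push.py <<'E'
from h import *
from rig import bot
C=np.array([.7703,-.0013]);a=-.1114;ux=np.array([np.cos(a),np.sin(a)]);q2=down(np.pi/2+a)
def force(n=12):
    F=[]
    for _ in range(n): F.append(bot.observe()["wrist_force"]);bot.dwell(.02)
    F=np.mean(F,0);return F
def go(d,feed): bot.move_straight((*(C+ux*d),.104),q2,feed=feed)
E
python3 - <<'E'
from push import *
F0=force();np.save("F0.npy",F0)
def rep(d):
    F=force();s=bot.observe();P=-(F-F0)[:2]@ux
    print(f"{d:.4f} tcp {(s['tool_pos'][:2]-C)@ux:.4f} z {s['tool_pos'][2]:.4f} push {P:.2f} dF {F-F0} tq {s['torque']} w {s['width']:.4f} t {s['time']:.2f}");return P
go(-.205,.06);rep(-.205)
go(-.18,.05);rep(-.18)
go(-.160,.04);P=rep(-.16);d=-.160
while P<9 and d<-.144:
    d+=.002;go(d,.02);P=rep(d)
E
```

```text
-0.2050 tcp -0.2052 z 0.1040 push -0.09 dF [0.0938 0.055  0.0799] tq [-0.014  -0.0194 -0.0307] w 0.0192 t 12.76
-0.1800 tcp -0.1801 z 0.1040 push 0.06 dF [-0.023   0.3114  0.3675] tq [-0.0088  0.0146 -0.0557] w 0.0191 t 13.61
-0.1600 tcp -0.1601 z 0.1041 push -0.21 dF [0.2314 0.2123 0.0316] tq [ 0.0219  0.0173 -0.0081] w 0.0192 t 14.46
-0.1580 tcp -0.1580 z 0.1040 push -0.15 dF [ 0.175   0.1956 -0.0715] tq [-0.0551  0.0252 -0.0273] w 0.0192 t 14.91
-0.1560 tcp -0.1560 z 0.1040 push 0.01 dF [0.0002 0.0632 0.1057] tq [ 0.0496 -0.0357 -0.0046] w 0.0194 t 15.36
-0.1540 tcp -0.1541 z 0.1040 push 4.18 dF [-4.2167 -0.1281  1.548 ] tq [0.0403 0.8293 0.1938] w 0.0190 t 15.81
-0.1520 tcp -0.1522 z 0.1039 push 5.66 dF [-5.6521  0.4287  2.2675] tq [0.0621 1.0455 0.2255] w 0.0191 t 16.26
-0.1500 tcp -0.1504 z 0.1040 push 7.24 dF [-7.2279  0.5438  2.9791] tq [0.1295 1.2737 0.1582] w 0.0192 t 16.71
-0.1480 tcp -0.1485 z 0.1039 push 8.59 dF [-8.5833  0.5656  3.7541] tq [0.1195 1.59   0.2107] w 0.0194 t 17.16
-0.1460 tcp -0.1467 z 0.1039 push 10.15 dF [-10.1093   0.9729   4.5583] tq [0.1547 1.8487 0.1345] w 0.0192 t 17.61
```

```bash
python3 - <<'E'
from push import *
F0=np.load("F0.npy");d=-.1436
go(d,.01)
F=force(30);s=bot.observe()
print("tcp",(s['tool_pos'][:2]-C)@ux,s["tool_pos"],"push",-(F-F0)[:2]@ux,F-F0,s["torque"],s["width"],s["time"])
import pickle;S=pickle.load(open("S.pkl","rb"));S["end"]=s;pickle.dump(S,open("S.pkl","wb"))
im=bot.capture("wrist");cv2.imwrite("pics/w_end.png",im[:,:,::-1])
im=bot.capture("scene");cv2.imwrite("pics/s_end.png",im[:,:,::-1])
im=bot.capture("top");cv2.imwrite("pics/t_end.png",im[:,:,::-1])
a=cv2.imread("pics/w_end.png")[60:310,160:480]
b=cv2.imread("pics/s_end.png")[150:350,170:390]
o=np.zeros((600,800,3),np.uint8);a=cv2.resize(a,(384,300),interpolation=3);b=cv2.resize(b,(400,364),interpolation=3)
o[:300,:384]=a;o[:364,400:]=b;cv2.imwrite("pics/end.png",o[:380])
E
```

```text
tcp -0.14441554936180828 [0.6268 0.0148 0.104 ] push 11.87065427039908 [-11.8399   0.9366   5.383 ] [0.1947 2.1387 0.166 ] 0.01922106658599841 18.5
```

View pics/end.png

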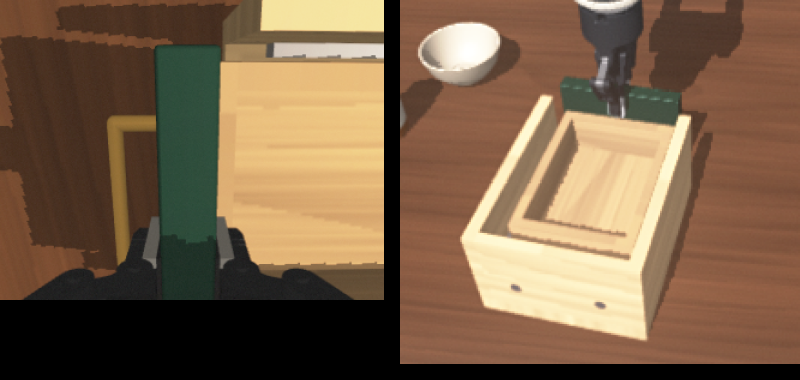

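The picture shows the front flush against the drawer face, with the drawer fully in and the bowl untouched. The upward force of about 5 N could mean tilt or slip in the grip. The camera moves with the hand, so I'll compare the held and pressed views by pixel shift.

```bash
python3 - <<'E'
from fit import *
A,B=[cv2.imread(f"pics/{n}.png") for n in ("w_held","w_end")]
h,w=A.shape[:2]
# the pull and the panel's end: match held template in the end view
def match(x0,y0,x1,y1,m=8):
    t=A[y0:y1,x0:x1];r=cv2.matchTemplate(B[y0-m:y1+m,x0-m:x1+m],t,cv2.TM_CCOEFF_NORMED);_,v,_,l=cv2.minMaxLoc(r)
    j,i=l
    f=lambda a,b,c:.5*(a-c)/(a-2*b+c)
    dx=f(*r[i,j-1:j+2]) if 0<j<2*m else 0;dy=f(*r[i-1:i+2,j]) if 0<i<2*m else 0
    return j-m+dx,i-m+dy,v
print("pull bar",match(246,152,272,240),"pull corner",match(246,150,288,175),"panel top end",match(284,92,350,120),"panel+edges",match(284,92,345,230))
hsv=[cv2.cvtColor(i,cv2.COLOR_BGR2HSV) for i in (A,B)]
for n,H in zip("AB",hsv):
    g=((H[...,0]>65)&(H[...,0]<95)&(H[...,1]>90)).astype(np.uint8)
    y=((H[...,0]>15)&(H[...,0]<28)&(H[...,1]>150)&(H[...,2]>90))
    for r in (105,130,200,225): c=np.flatnonzero(g[r,270:360])+270;print(n,"green row",r,c.min(),c.max())
    for r in (180,210): c=np.flatnonzero(y[r,235:285])+235;print(n,"bar",r,c.min(),c.max())
    print(n,"top row",[np.flatnonzero(g[80:120,x]).min()+80 for x in (300,316,332)])
c=cam(bot,"wrist",S["end"])
C=np.array([.7703,-.0013]);a=-.1114;ux=np.array([np.cos(a),np.sin(a)]);uy=np.array([-ux[1],ux[0]])
f=lambda P:np.c_[(P[:,:2]-C)@ux,(P[:,:2]-C)@uy]
G=cv2.cvtColor(B,6);print("drawer left edge col 400",G[105:118,400])
sc=cv2.imread("pics/s_end.png");cs=cam(bot,"scene")
def W(L,z):return [*(C+ux*L[0]+uy*L[1]),z]
for n,P in (("top left back",(-.134,.08,.14)),("top right back",(-.134,-.08,.14)),("top left front",(-.154,.08,.14)),("low left back",(-.134,.08,.03))):
    print(n,proj(cs,[W(P[:2],P[2])])[0])
E
```

```text
pull bar (np.float32(-0.25424114), np.float32(0.14968105), 0.9887394309043884) pull corner (np.float32(-0.29026118), np.float32(0.030020094), 0.9922991394996643) panel top end (np.float32(-6.494172), np.float32(-0.017608885), 0.5750212669372559) panel+edges (np.float32(-3.3239105), np.float32(-0.10809046), 0.6858363151550293)
A green row 105 289 343
A green row 130 291 342
A green row 200 292 340
A green row 225 293 340
A bar 180 251 262
A bar 210 253 265
A top row [np.int64(98), np.int64(98), np.int64(98)]
B green row 105 289 342
B green row 130 290 341
B green row 200 292 340
B green row 225 293 339
B bar 180 250 262
B bar 210 252 263
B top row [np.int64(98), np.int64(98), np.int64(98)]
drawer left edge col 400 [203 204 129 131 130 133 116 193 194 194 195 194 196]
top left back [321.4073 205.3646]
top right back [256.1031 196.0429]
top left front [323.3888 199.8565]
low left back [322.258  238.6367]
```

The pull and panel shifted by no more than 0.3 px in the hand frame, so there was no slip or tilt. A last check that the push is steady, then I hand it in.

```bash
python3 - <<'E'
from push import *
F0=np.load("F0.npy");bot.dwell(.5);F=force(20);s=bot.observe()
P=-(F-F0)[:2]@ux;print("push",P,"sunk by tcp",(s['tool_pos'][:2]-C)@ux+.154,s["width"],s["time"])
if 11<P<13: bot.close_job();print("closed")
E
```

```text
push 12.007423347814413 sunk by tcp 0.00960354021380902 0.019244258154198363 19.4833
the job is handed in; nothing more can be done
closed
```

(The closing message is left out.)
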